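# Close and hold the sample press

### The arm

A 7-joint arm with a two-finger parallel gripper is mounted at the origin on the work surface. World frame = base frame: x ahead of the robot, y to its left, z up, the work surface at z = 0. Lengths are in m, angles in rad, forces in N, time in s.
With the tool pointing down it reaches from about 0.425 to 0.875 m from the base axis. Payload 8.4 kg.
Tool frame: the origin (TCP) lies at the very end of the fingers, on their centre line; the grasp point (between the pads) lies env.pinch_z behind it (env.pinch_z is the distance from the TCP to the grasp point, in m); z points along the fingers, y is the line along which they close (so a half turn about z gives the same grasp; the last joint's range is limited). The gripper opens to 87 mm and grips with 3 to 60 N. Pads are 19 mm wide; open, the fingers measure 117 mm over their backs; the gripper's body (75 mm by 190 mm) begins 51 mm behind the grasp point.
Start: joints at [1.041, 0.333, 0.04, 1.465, -0.013, 1.343, -0.059], TCP at [0.271, -0.591, 0.223] pointing down, gripper open.
Joint ranges: [-2.58, 2.58], [-0.38, 2.09], [-1.3, 1.39], [0.25, 2.4], [-1.5, 4.64], [0.08, 2.09], [-2.65, 2.65]. Speed limits (rad/s): [2.22, 2.22, 2.79, 2.79, 3.14, 3.14, 3.14].

### API

Orientations are given as a rotation vector (axis times angle).
In Python, from rig import env gives the robot as it stands.
- The arm moves only by the tool apply_moves, never from a script. Its argument "commands" is a list of rows, each an object of numbers: "x", "y", "z": the shift along the world's x, y, z in mm; "wx", "wy", "wz": the turn, a rotation vector about the world's x, y, z in degrees. A call has 1 to 10 rows; each row shifts and turns the commanded pose from where the row before left it; what a row does not reach is not made up. A row lasts 1/12 s, in which the tool goes at most 41.7 mm and 7.16 degrees, less where a joint would pass 70% of its speed; a pose out of reach is approached as far as the arm can. A call is refused whole if a number of a shift passes 41.7 or a number of a turn 7.16, either way. A call with a gripper value outside its range is refused whole. "jaw" is the closure in counts, from 0 (fully open) to 255 (shut), set as the call begins (left out, the last holds). The fingers move at their own pace and stop on an object; the grip force is fixed at half the most. Time passes only in rows, so rows that do not move let the fingers close. It gives the time, the measured TCP pose, the force, the opening and the grip force at its end, in the units of the state.
- env.read_state(): the state, without advancing time (a new reading comes with each control period).
- env.capture(name): name is "side" or "top"; returns a dict with "frame" (420x560x3 uint8, blue, green, red), "range_z" (420x560 float32, m along the optical axis (not along the pixel's ray), 0 where there is no reading), "K" (3x3 intrinsics, pixels), "rvec" (rotation vector, rad) and "tvec" (3), from world to camera coordinates, as OpenCV has them. Camera axes: x right, y down, z forward; pixel columns grow to the right and rows downward; lengths in m; the calibration is good to about 2 mm. A picture is of the moment at which its call begins.
- env.job_done(): hands the job in; it is judged then, once.
Trained networks look in a picture, given as the dict that the camera call returned (one of the last four; its "shot" number tells which), for a name from the list of things; names that differ only in an ending like _2 or _b are one class to them, and where a whole thing is asked for, a point or a joint stands for the part that bears it (a point fixed in the world has none). Each returns a list of dicts, best first, with "p" (0 to 1); they miss things now and then, are a little off and sometimes report something else, mostly with a low value. They report only what shows in the picture. A call takes as long as a camera call. They do not tell look-alikes from the thing itself.
- env.regions_of(picture, thing): "region" (420x560 bool, what is visible of it).
- env.mark_of(picture, thing): "point" ([x, y, z] in m, in world coordinates, good to about 4 mm: a listed point, or the origin of a listed thing).
The state is a dict: "clock": time; "q": joint angles; "qvel": joint speeds; "joint_torque": joint torques, N m; "tool_pos": TCP position; "tool_rot": TCP orientation; "wrist_force": force on the tool from outside, world axes, zero at the start; "torque": the same for the moment, N m; "width": opening from 0.0 (shut) to 1.0 (fully open); "grip_force": force on a finger pad.
Only numpy, scipy, OpenCV 4.12 (cv2) and the standard library are available. Lean on these libraries where they do the work, as an engineer would, in place of code of your own. Each camera call takes 0.05 s, during which the arm holds its last target. There are 200 camera calls.

### The job

Assemble the white sample press: first set the round steel strainer by its bar into the round recess of the press base and let go of it, lying flat on the seal with the bar upwards. Then fit the press cover over the base's two dowels (thick dowel in the large hole, thin dowel in the small one) and press it down firmly against the sprung seal until the two halves meet face to face. Finish while still holding the press pressed shut with the gripper, and leave everything else on the table where it is.

Things in the scene. Friction and masses are not known exactly. Their poses are not given: they have to be found in the camera images.
- base: Lower half of the press, fixed: white block 120 (x) x 70 (y) x 30 mm high, on a thin dark foot 150 x 86 mm. Origin: centre of its underside, on the table; z up. In its flat top: a round recess 50 mm wide with 2 mm chamfer. Two steel dowels stand 24 mm above the top on its x axis, at +46 mm (thick) and -46 mm (thin). Place varies (left, middle or right), yaw within 0.5 rad of world x.
- recess (a point): Centre of the top of the rubber seal plate when unloaded, on the base's centre line, 22 mm above the table, 8 mm below the base's top; the strainer's underside rests here (this point stays with the base).
- thick_dowel (a point): Root of the thick dowel (12 mm diameter) on its axis, at the base's top face, 30 mm above the table, 46 mm from the centre at the base's +x end. The upper 10 mm of the dowel taper, by 3.5 mm in radius.
- thin_dowel (a point): Root of the thin dowel (8 mm diameter), likewise, at the base's -x end. Same height and taper.
- seal (a joint): Travel of the sprung rubber seal plate in the recess, in m: 0 up, grows downwards, stop at 0.006. The spring pushes up with 5 N at 0, 11 N at 0.004. A seated strainer's rim stands 4 mm above the base's top and the cover bears on it, so the halves meet at 0.004; the cover's weight alone does not close it: push with some 8 to 9 N more. Any further push goes into the faces.
- cover: Upper half of the press, loose, 200-300 g, white: flange 120 (x) x 70 (y) x 12 mm with two through holes on its x axis, seen from above; on it a hollow hub 56 x 56 mm up to z = 28 mm and on that a grip rib. Origin: centre of the underside; z up. Stands right way up, yaw within 0.5 rad of world x. Seated: its origin 30 mm above the base's origin, x axes equal.
- rib (a point): Point in the cover's grip rib, on the cover's z axis, 48 mm above its underside. The rib is 54 mm along x, 16 mm thick in y, from z = 28 to 57 mm. Fingertips can rest on the hub beside it (z = 28 mm) to push down.
- large_hole (a point): Centre of the large hole (14 mm, for the thick dowel) at the cover's underside, 46 mm from its centre towards +x; 2 mm chamfer. Between the holes the underside has a 39 mm opening that clears the strainer's bar.
- small_hole (a point): Centre of the small hole (10 mm, for the thin dowel) at the cover's underside, 46 mm from its centre towards -x; 2 mm chamfer.
- strainer: Loose round steel strainer disc, 46 mm diameter, 12 mm thick, 64-96 g, lower edge chamfered, dark dots on top, an upright grip bar across its middle. Origin: centre of the underside; z up, x along the bar. Lies bar up, yaw within 0.5 rad of world x. Any yaw will do in the recess; fingers closing across the base's dowel line stay clear of the dowels.
- bar (a point): Centre of the strainer's grip bar, 21 mm above its underside; the bar is 26 mm along x, 10 mm thick in y, from z = 12 to 30 mm.
- dropper: Bystander: small white dropper bottle, 22 mm diameter, 55 mm tall; origin under its centre. To be left alone.
- cucumber: Bystander: upright cucumber stub, 32 mm diameter, 45 mm tall; origin under its centre. To be left alone.
- cups: Bystander: clear plastic sample cup, 60 mm wide, 70 mm tall; origin under its centre. To be left alone.
- marker: Bystander: black marker pen lying flat, 135 mm long along its x, 14 mm thick; origin under its centre. To be left alone.
- tomato: Bystander: tomato, 68 mm wide, 50 mm tall; origin under its centre. To be left alone.
- kit: Bystander: white test-kit carton, 100 (x) x 140 (y) x 60 mm; origin under its centre. To be left alone.
- dish: Bystander: shallow glass dish, 84 mm wide, 16 mm tall; origin under its centre. To be left alone.
Mind the look-alikes: they are no part of the job. Of the things that look like the strainer, take the one that is nearest to the robot's base at the start.

How it is judged:
By the outcome, as a careful person would: the job done as asked, in the order asked, and still so for the second after the job is handed in, while the arm keeps its last pose, push and grip.
It also fails if it takes over 72 s, if anything falls off the work surface, if the arm or the gripper's body presses on something with over 40 N, if the wrist force passes 120 N, or if a joint passes its speed limit or range.

## Working session

There is one attempt and no reset: what is moved stays moved. The work goes in short steps, Python scripts to look and compute and a tool call to move; the robot and the scene stay as the last step left them, time stands still between calls to the robot, and variables do not carry over. Pictures are saved under pics/ and viewed, at most 10 in all, crops included, and the job is handed in when it is done.

Besides the shell and the picture viewer there is one more tool, called by a JSON object that holds its "method" and its "body", one argument or row to a line. apply_moves: Moves the arm, as the interface text tells. Its arguments: {"type":"object","properties":{"commands":{"type":"array","items":{"type":"object","properties":{"x":{"type":"number"},"y":{"type":"number"},"z":{"type":"number"},"wx":{"type":"number"},"wy":{"type":"number"},"wz":{"type":"number"}}}},"jaw":{"type":"number"}},"required":["commands"]}

```bash
mkdir -p pics; ls
cat > h.py <<'E'
import numpy as np,cv2
from rig import env
def world(c,mask=None):
    z=c["range_z"];v,u=np.nonzero((z>0)&(mask if mask is not None else True))
    zz=z[v,u];K=c["K"];p=np.stack([(u-K[0,2])/K[0,0]*zz,(v-K[1,2])/K[1,1]*zz,zz],1)
    R=cv2.Rodrigues(np.array(c["rvec"]))[0]
    return (p-np.array(c["tvec"]).ravel())@R,u,v
def px(c,P):
    return cv2.projectPoints(np.array(P,float).reshape(-1,3),np.array(c["rvec"]),np.array(c["tvec"]),c["K"],None)[0].reshape(-1,2)
E
python3 - <<'E'
from h import *
s=env.read_state();print(s,env.pinch_z)
for n in("top","side"):
    c=env.capture(n);cv2.imwrite(f"pics/{n}0.png",c["frame"])
    for t in("base","recess","thick_dowel","thin_dowel","cover","rib","large_hole","small_hole","strainer","bar","dropper","cucumber","cups","marker","tomato","kit","dish"):
        print(n,t,[(np.round(m["point"],4).tolist(),round(m["p"],2),px(c,m["point"])[0].round().tolist()) for m in env.mark_of(c,t)][:4])
E
```

```text
pics
{'clock': 0.0, 'q': array([ 1.04078256,  0.33389541,  0.03987325,  1.46628196, -0.01337531,
        1.34330336, -0.05849209]), 'qvel': array([ 0.00040699,  0.00199377,  0.00026068,  0.0014051 ,  0.001127  ,
       -0.00129528,  0.00100548]), 'joint_torque': array([-1.28386746e-03, -6.56372309e+01,  1.33467089e+00, -4.03807461e+01,
       -5.96372061e-02,  4.47648531e-02,  1.35427899e-04]), 'tool_pos': array([ 0.27121272, -0.5901906 ,  0.22166407]), 'tool_rot': array([-3.06747465e+00, -6.71162798e-01,  7.47230133e-04]), 'wrist_force': array([ 0.6676293 ,  0.64168543, -0.13782678]), 'torque': array([ 0.03006936,  0.02916222, -0.0105717 ]), 'grip_force': 0.0, 'width': 1.0010880735056453} 0.0187
top base [([0.5541, -0.2709, -0.0007], 0.94, [363.0, 225.0])]
top recess [([0.5499, -0.2683, 0.0206], 0.65, [364.0, 226.0]), ([0.5446, -0.1294, -0.0024], 0.42, [320.0, 229.0])]
top thick_dowel [([0.5953, -0.2523, 0.0266], 0.59, [359.0, 212.0])]
top thin_dowel [([0.5115, -0.2887, 0.033], 0.84, [372.0, 238.0]), ([0.5556, -0.2674, 0.003], 0.65, [363.0, 225.0])]
top cover [([0.4942, 0.0042, -0.0
[... 2256 characters left out ...]
)]
side bar [([0.5829, 0.2847, 0.0228], 0.8, [217.0, 312.0]), ([0.498, 0.254, 0.0211], 0.77, [257.0, 321.0]), ([0.6041, 0.1729, 0.0237], 0.53, [241.0, 273.0])]
side dropper [([0.5488, -0.1249, 0.0014], 0.43, [326.0, 213.0])]
side cucumber [([0.4753, 0.1372, -0.0007], 0.82, [295.0, 294.0])]
side cups [([0.7235, 0.1396, -0.0016], 0.63, [213.0, 248.0])]
side marker [([0.7278, -0.0394, 0.0004], 0.5, [254.0, 206.0])]
side tomato [([0.5671, 0.415, 0.0019], 0.84, [183.0, 367.0]), ([0.7257, -0.0418, 0.0009], 0.41, [255.0, 205.0])]
side kit [([0.7599, 0.2875, -0.0026], 0.82, [161.0, 281.0]), ([0.5328, -0.0126, 0.001], 0.46, [309.0, 242.0])]
side dish [([0.573, -0.4302, -0.003], 0.91, [369.0, 153.0])]
```

Run:
```python
from h import *
c=env.capture("side");d=env.capture("top")
a=c["frame"][140:390,150:400];b=d["frame"][150:290,140:420]
a=cv2.resize(a,None,fx=2.3,fy=2.3,interpolation=cv2.INTER_CUBIC)
cv2.imwrite("pics/a.png",a);cv2.imwrite("pics/b.png",cv2.resize(b,None,fx=2.8,fy=2.8,interpolation=cv2.INTER_CUBIC))
def rect(P): 
    (x,y),(w,h),t=cv2.minAreaRect((P[:,:2]*1000).astype(np.float32)); 
    if w<h:w,h,t=h,w,t+90
    return np.round([x,y,w,h,(t+90)%180-90],1)
for n,k in(("top",d),("side",c)):
    W,u,v=world(k)
    def sel(cx,cy,r,z0,z1): return W[(np.hypot(W[:,0]-cx,W[:,1]-cy)<r)&(W[:,2]>z0)&(W[:,2]<z1)]
    for nm,a in dict(base=(.554,-.269,.075,.022,.034),dowel1=(.597,-.253,.02,.036,.06),dowel2=(.511,-.287,.02,.036,.06),flange=(.496,.003,.08,.007,.016),rib=(.496,.003,.04,.045,.065),hub=(.496,.003,.05,.022,.033),disc=(.494,.252,.03,.007,.016),bar=(.494,.252,.03,.02,.04)).items():
        P=sel(*a)
        if len(P)>3:print(n,nm,len(P),rect(P),"med",np.round(P.mean(0),4),np.round(np.percentile(P[:,2],[5,50,95]),4))
```

```text
top base 660 [ 553.3 -266.8  120.2   70.6   23. ] med [ 0.5526 -0.2663  0.0276] [0.0234 0.0275 0.0319]
top dowel1 12 [ 595.5 -247.5    9.     8.3   38.5] med [ 0.5954 -0.2471  0.046 ] [0.0408 0.0454 0.0526]
top dowel2 6 [ 510.7 -283.9    5.7    4.3  -43.5] med [ 0.5106 -0.2836  0.0442] [0.0385 0.0439 0.0489]
top flange 418 [494.7   5.3 119.6  69.7 -24.1] med [0.4929 0.0058 0.0108] [0.0076 0.0107 0.0145]
top rib 87 [494.6   4.9  52.5  15.7 -24.1] med [0.4946 0.0049 0.0552] [0.0515 0.0552 0.0591]
top hub 211 [494.6   5.1  55.7  55.5 -23.9] med [0.4947 0.0051 0.0266] [0.0233 0.0264 0.0304]
top disc 103 [497.1 254.1  43.7  42.6 -89.1] med [0.4961 0.252  0.0111] [0.0079 0.0109 0.0151]
top bar 31 [496.1 252.5  24.7  10.8  23.4] med [0.4961 0.2526 0.0278] [0.0223 0.0283 0.032 ]
side base 694 [ 551.6 -268.7  119.7   78.3   22.8] med [ 0.5487 -0.2647  0.0289] [0.0228 0.0298 0.0329]
side dowel1 24 [ 592.8 -247.1   11.5    8.8  -40.2] med [ 0.5926 -0.2475  0.0446] [0.0372 0.0441 0.0529]
side dowel2 13 [ 509.3 -285.3    8.3    6.   -55.6] med [ 0.5089 -0.2851  0.0439] [0.0379 0.043  0.0517]
side flange 560 [493.3   3.6 123.8  71.9 -24. ] med [0.4812 0.0175 0.012 ] [0.0083 0.0121 0.0149]
side rib 161 [492.9   4.   56.5  18.6 -22.9] med [0.4916 0.0064 0.0551] [0.0476 0.0562 0.0599]
side hub 278 [492.6   3.6  58.1  57.8  65.9] med [0.4908 0.0128 0.028 ] [0.0233 0.0284 0.0313]
side disc 236 [493.8 252.3  46.9  43.3 -54.3] med [0.4917 0.2548 0.0122] [0.0086 0.0124 0.015 ]
side bar 79 [493.9 251.7  25.9  11.9  30.3] med [0.493  0.2528 0.0282] [0.021  0.0296 0.0325]
```

View pics/a.png

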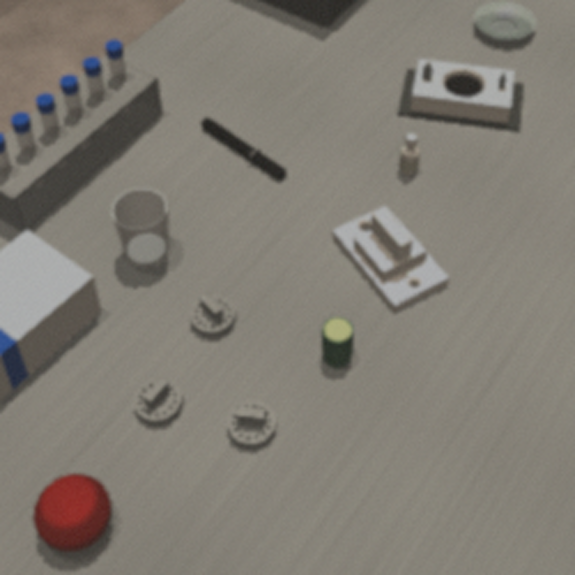

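View pics/b.png

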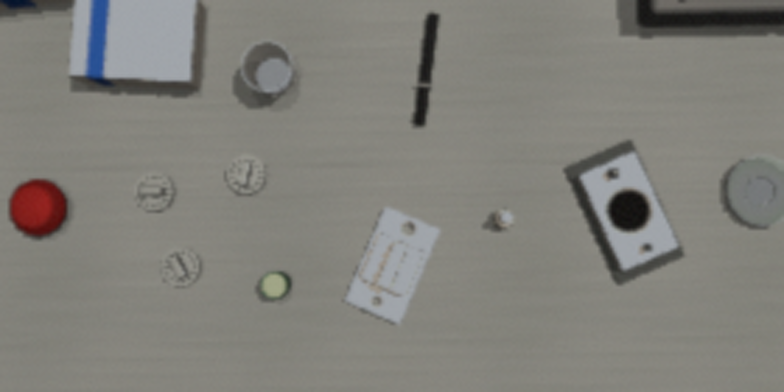

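The target strainer is the lower one (crop b 180,268). The base is at (628,210) and the cover at (392,265), with its large hole up. All agree with the network marks, so I'm moving off towards the strainer.

{"method": "apply_moves", "body": {
  "commands": [
    {"x": 23,"y": 29},
    {"x": 23,"y": 29},
    {"x": 23,"y": 29},
    {"x": 23,"y": 29},
    {"x": 23,"y": 29},
    {"x": 23,"y": 29},
    {"x": 23,"y": 29},
    {"x": 23,"y": 29},
    {"x": 23,"y": 29},
    {"x": 17,"y": 29}
  ],
  "jaw": 0
}}

```text
invalid input
```

{"method": "apply_moves", "body": {
  "commands": [
    {"y": 40},
    {"y": 40},
    {"y": 40},
    {"y": 40},
    {"y": 40},
    {"y": 40},
    {"y": 40},
    {"y": 40},
    {"y": 40},
    {"y": 40}
  ]
}}

```text
invalid input
```

{"method": "apply_moves", "body": {
  "commands": [
    {"y": 40},
    {"y": 40},
    {"y": 40},
    {"y": 32},
    {"z": -30},
    {"z": -30},
    {"z": -30},
    {"z": -30},
    {"z": -15},
    {"z": 0}
  ]
}}

```text
invalid input
```

```bash
python3 -c "
from h import *
s=env.read_state();print(s['clock'],s['tool_pos'],s['tool_rot'],s['width'])"
```

```text
1.9 [ 0.27141825 -0.59056369  0.22251825] [-3.06887182e+00 -6.71466687e-01  3.94410349e-05] 1.0004149398873665
```

The arm hasn't moved, so I'm trying the first move again by itself.

{"method": "apply_moves", "body": {
  "commands": [
    {"x": 23,"y": 29},
    {"x": 23,"y": 29},
    {"x": 23,"y": 29},
    {"x": 23,"y": 29},
    {"x": 23,"y": 29},
    {"x": 23,"y": 29},
    {"x": 23,"y": 29},
    {"x": 23,"y": 29},
    {"x": 23,"y": 29},
    {"x": 17,"y": 29}
  ],
  "jaw": 0
}}

```text
invalid input
```

{"method": "apply_moves", "body": {
  "commands": [
    {"x": 23.0,"y": 29.0,"z": 0.0,"wx": 0.0,"wy": 0.0,"wz": 0.0}
  ]
}}

```text
clock: 1.98
tool_pos: [0.288, -0.5664, 0.2221]
tool_rot: [3.071, 0.656, -0.006]
wrist_force: [-0.6, -0.5, -0.7]
width: 1.0
grip_force: 0.0
```

{"method": "apply_moves", "body": {
  "commands": [
    {"x": 23,"y": 29,"z": 0,"wx": 0,"wy": 0,"wz": 0},
    {"x": 23,"y": 29,"z": 0,"wx": 0,"wy": 0,"wz": 0},
    {"x": 23,"y": 29,"z": 0,"wx": 0,"wy": 0,"wz": 0},
    {"x": 23,"y": 29,"z": 0,"wx": 0,"wy": 0,"wz": 0},
    {"x": 23,"y": 29,"z": 0,"wx": 0,"wy": 0,"wz": 0},
    {"x": 23,"y": 29,"z": 0,"wx": 0,"wy": 0,"wz": 0},
    {"x": 23,"y": 29,"z": 0,"wx": 0,"wy": 0,"wz": 0},
    {"x": 23,"y": 29,"z": 0,"wx": 0,"wy": 0,"wz": 0},
    {"x": 17,"y": 29,"z": 0,"wx": 0,"wy": 0,"wz": 0},
    {"x": 0,"y": 30,"z": 0,"wx": 0,"wy": 0,"wz": 0}
  ]
}}

```text
clock: 2.82
tool_pos: [0.4982, -0.2679, 0.2223]
tool_rot: [-3.068, -0.675, -0.002]
wrist_force: [-0.6, 0.4, -0.4]
width: 0.998
grip_force: 0.0
```

{"method": "apply_moves", "body": {
  "commands": [
    {"x": 0,"y": 40,"z": 0,"wx": 0,"wy": 0,"wz": 0},
    {"x": 0,"y": 40,"z": 0,"wx": 0,"wy": 0,"wz": 0},
    {"x": 0,"y": 40,"z": 0,"wx": 0,"wy": 0,"wz": 0},
    {"x": 0,"y": 40,"z": 0,"wx": 0,"wy": 0,"wz": 0},
    {"x": 0,"y": 40,"z": 0,"wx": 0,"wy": 0,"wz": 0},
    {"x": 0,"y": 40,"z": 0,"wx": 0,"wy": 0,"wz": 0},
    {"x": 0,"y": 40,"z": 0,"wx": 0,"wy": 0,"wz": 0},
    {"x": 0,"y": 40,"z": 0,"wx": 0,"wy": 0,"wz": 0},
    {"x": 0,"y": 40,"z": 0,"wx": 0,"wy": 0,"wz": 0},
    {"x": 0,"y": 40,"z": 0,"wx": 0,"wy": 0,"wz": 0}
  ]
}}

```text
clock: 3.65
tool_pos: [0.4951, 0.1313, 0.223]
tool_rot: [3.069, 0.671, 0.001]
wrist_force: [0.1, 0.3, 0.1]
width: 1.001
grip_force: 0.0
```

{"method": "apply_moves", "body": {
  "commands": [
    {"x": 0,"y": 40,"z": 0,"wx": 0,"wy": 0,"wz": 0},
    {"x": 0,"y": 40,"z": -10,"wx": 0,"wy": 0,"wz": 0},
    {"x": 0,"y": 40,"z": -20,"wx": 0,"wy": 0,"wz": 0},
    {"x": 0,"y": 0,"z": -40,"wx": 0,"wy": 0,"wz": 0},
    {"x": 0,"y": 0,"z": -40,"wx": 0,"wy": 0,"wz": 0},
    {"x": 0,"y": 0,"z": -40,"wx": 0,"wy": 0,"wz": 0},
    {"x": 0,"y": 0,"z": 0,"wx": 0,"wy": 0,"wz": 0},
    {"x": 0,"y": 0,"z": 0,"wx": 0,"wy": 0,"wz": 0},
    {"x": 0,"y": 0,"z": 0,"wx": 0,"wy": 0,"wz": 0}
  ]
}}

```text
clock: 4.4
tool_pos: [0.4965, 0.2474, 0.0761]
tool_rot: [-3.068, -0.671, -0.003]
wrist_force: [0.2, 0.4, 0.4]
width: 1.003
grip_force: 0.0
```

{"method": "apply_moves", "body": {
  "commands": [
    {"x": -1.5,"y": 5,"z": -20,"wx": 0,"wy": 0,"wz": 1.5},
    {"x": 0,"y": 0,"z": -20,"wx": 0,"wy": 0,"wz": 0},
    {"x": 0,"y": 0,"z": -15,"wx": 0,"wy": 0,"wz": 0},
    {"x": 0,"y": 0,"z": -6,"wx": 0,"wy": 0,"wz": 0},
    {"x": 0,"y": 0,"z": 0,"wx": 0,"wy": 0,"wz": 0},
    {"x": 0,"y": 0,"z": 0,"wx": 0,"wy": 0,"wz": 0},
    {"x": 0,"y": 0,"z": 0,"wx": 0,"wy": 0,"wz": 0}
  ]
}}

```text
clock: 4.98
tool_pos: [0.4953, 0.2523, 0.0149]
tool_rot: [-3.06, -0.711, -0.005]
wrist_force: [-0.6, -0.7, -0.3]
width: 0.999
grip_force: 0.0
```

{"method": "apply_moves", "body": {
  "commands": [
    {"x": 0,"y": 0,"z": 0,"wx": 0,"wy": 0,"wz": 0},
    {"x": 0,"y": 0,"z": 0,"wx": 0,"wy": 0,"wz": 0},
    {"x": 0,"y": 0,"z": 0,"wx": 0,"wy": 0,"wz": 0},
    {"x": 0,"y": 0,"z": 0,"wx": 0,"wy": 0,"wz": 0},
    {"x": 0,"y": 0,"z": 0,"wx": 0,"wy": 0,"wz": 0},
    {"x": 0,"y": 0,"z": 0,"wx": 0,"wy": 0,"wz": 0},
    {"x": 0,"y": 0,"z": 0,"wx": 0,"wy": 0,"wz": 0},
    {"x": 0,"y": 0,"z": 0,"wx": 0,"wy": 0,"wz": 0},
    {"x": 0,"y": 0,"z": 0,"wx": 0,"wy": 0,"wz": 0},
    {"x": 0,"y": 0,"z": 0,"wx": 0,"wy": 0,"wz": 0}
  ],
  "jaw": 255
}}

```text
clock: 5.82
tool_pos: [0.4939, 0.2517, 0.0129]
tool_rot: [-3.06, -0.712, 0.0]
wrist_force: [0.0, -0.0, -0.0]
width: 0.322
grip_force: 0.0
```

{"method": "apply_moves", "body": {
  "commands": [
    {"x": 0,"y": 0,"z": 0,"wx": 0,"wy": 0,"wz": 0},
    {"x": 0,"y": 0,"z": 0,"wx": 0,"wy": 0,"wz": 0},
    {"x": 0,"y": 0,"z": 0,"wx": 0,"wy": 0,"wz": 0},
    {"x": 0,"y": 0,"z": 0,"wx": 0,"wy": 0,"wz": 0},
    {"x": 0,"y": 0,"z": 0,"wx": 0,"wy": 0,"wz": 0},
    {"x": 0,"y": 0,"z": 0,"wx": 0,"wy": 0,"wz": 0}
  ]
}}

```text
clock: 6.32
tool_pos: [0.4939, 0.2516, 0.0129]
tool_rot: [-3.06, -0.711, 0.0]
wrist_force: [0.4, 0.4, 0.7]
width: 0.114
grip_force: 30.0
```

{"method": "apply_moves", "body": {
  "commands": [
    {"x": 0,"y": 0,"z": 5,"wx": 0,"wy": 0,"wz": 0},
    {"x": 0,"y": 0,"z": 20,"wx": 0,"wy": 0,"wz": 0},
    {"x": 0,"y": 0,"z": 30,"wx": 0,"wy": 0,"wz": 0},
    {"x": 0,"y": 0,"z": 30,"wx": 0,"wy": 0,"wz": 0},
    {"x": 0,"y": 0,"z": 30,"wx": 0,"wy": 0,"wz": 0},
    {"x": 0,"y": 0,"z": 15,"wx": 0,"wy": 0,"wz": 0},
    {"x": 2,"y": -20,"z": 0,"wx": 0,"wy": 0,"wz": 0},
    {"x": 4,"y": -40,"z": 0,"wx": 0,"wy": 0,"wz": 0},
    {"x": 4,"y": -40,"z": 0,"wx": 0,"wy": 0,"wz": 0},
    {"x": 4,"y": -40,"z": 0,"wx": 0,"wy": 0,"wz": 0}
  ]
}}

```text
clock: 7.15
tool_pos: [0.5076, 0.1105, 0.1434]
tool_rot: [-3.059, -0.714, -0.001]
wrist_force: [1.8, -0.5, -1.7]
width: 0.111
grip_force: 30.0
```

{"method": "apply_moves", "body": {
  "commands": [
    {"x": 4,"y": -40,"z": 0,"wx": 0,"wy": 0,"wz": 0},
    {"x": 4,"y": -40,"z": 0,"wx": 0,"wy": 0,"wz": 0},
    {"x": 5,"y": -40,"z": 0,"wx": 0,"wy": 0,"wz": 0},
    {"x": 5,"y": -40,"z": 0,"wx": 0,"wy": 0,"wz": 0},
    {"x": 5,"y": -40,"z": 0,"wx": 0,"wy": 0,"wz": 0},
    {"x": 5,"y": -40,"z": 0,"wx": 0,"wy": 0,"wz": 0},
    {"x": 5,"y": -40,"z": 0,"wx": 0,"wy": 0,"wz": 0},
    {"x": 5,"y": -40,"z": 0,"wx": 0,"wy": 0,"wz": 0},
    {"x": 4,"y": -35,"z": 0,"wx": 0,"wy": 0,"wz": 0},
    {"x": 2,"y": -20,"z": 0,"wx": 0,"wy": 0,"wz": -3}
  ]
}}

```text
clock: 7.98
tool_pos: [0.5511, -0.2684, 0.1429]
tool_rot: [3.077, 0.625, -0.001]
wrist_force: [0.0, -0.3, -0.8]
width: 0.111
grip_force: 30.0
```

{"method": "apply_moves", "body": {
  "commands": [
    {"x": 0,"y": 0,"z": -25,"wx": 0,"wy": 0,"wz": 0},
    {"x": 0,"y": 0,"z": -25,"wx": 0,"wy": 0,"wz": 0},
    {"x": 0,"y": 0,"z": -10,"wx": 0,"wy": 0,"wz": 0},
    {"x": 0,"y": 0,"z": 0,"wx": 0,"wy": 0,"wz": 0},
    {"x": 0,"y": 0,"z": 0,"wx": 0,"wy": 0,"wz": 0},
    {"x": 0,"y": 0,"z": 0,"wx": 0,"wy": 0,"wz": 0}
  ]
}}

```text
clock: 8.48
tool_pos: [0.5529, -0.263, 0.0845]
tool_rot: [3.077, 0.632, 0.003]
wrist_force: [0.7, -1.6, -0.8]
width: 0.112
grip_force: 30.0
```

Run:
```python
from h import *
s=env.read_state();print(s['clock'],s['tool_pos'],s['tool_rot'],s['wrist_force'],s['width'])
c=env.capture("side");cv2.imwrite("pics/c.png",cv2.resize(c["frame"][110:240,260:430],None,fx=4,fy=4,interpolation=cv2.INTER_CUBIC))
for k in(c,env.capture("top")):
  for t in("bar","strainer","recess","thick_dowel","thin_dowel"):
    print(t,[(np.round(m["point"],4).tolist(),round(m["p"],2)) for m in env.mark_of(k,t)][:4])
```

```text
8.4833 [ 0.55290554 -0.26303522  0.08450996] [3.07652479e+00 6.31786753e-01 2.57231310e-03] [ 0.6762534  -1.58535741 -0.80880731] 0.1115878522217619
bar [([0.6025, 0.1681, 0.0223], 0.73), ([0.5548, -0.2589, 0.0898], 0.54), ([0.5841, 0.282, 0.0223], 0.53), ([0.7269, -0.0394, 0.0007], 0.43)]
strainer [([0.5841, 0.2877, 0.0005], 0.88), ([0.6046, 0.1746, -0.0029], 0.65), ([0.5523, -0.2663, 0.0705], 0.56), ([0.5699, 0.4148, 0.0018], 0.44)]
recess [([0.5533, -0.2701, 0.0224], 0.96)]
thick_dowel [([0.5927, -0.2561, 0.0299], 0.98), ([0.574, -0.4287, -0.0022], 0.58)]
thin_dowel [([0.5098, -0.29, 0.0283], 0.83), ([0.724, -0.0398, -0.0009], 0.2)]
bar [([0.5843, 0.2813, 0.0225], 0.65), ([0.6039, 0.1707, 0.0161], 0.52)]
strainer [([0.5972, 0.1703, -0.0011], 0.7), ([0.5807, 0.2878, 0.0025], 0.64)]
recess [([0.5495, -0.2647, 0.0232], 0.95)]
thick_dowel [([0.5981, -0.2537, 0.0268], 0.56), ([0.5571, -0.268, 0.0013], 0.27)]
thin_dowel [([0.5093, -0.2855, 0.0312], 0.8)]
```

View pics/c.png

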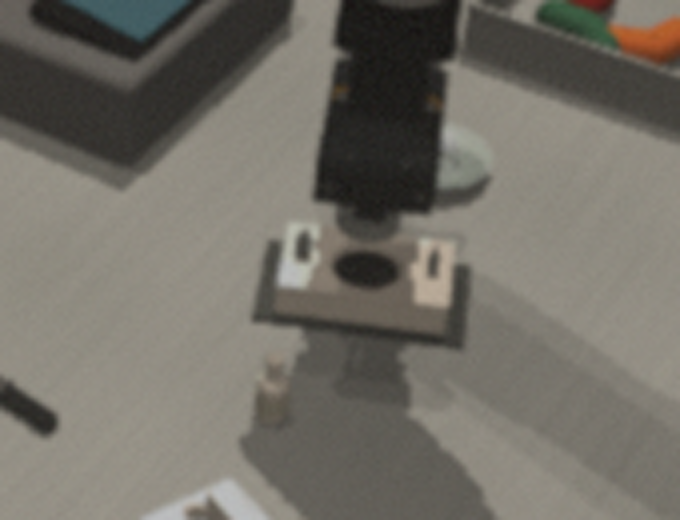

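The strainer hangs at crop c (368,222), level under the fingers and above the recess at (367,268). I'm correcting by -1.5 and -4 mm, then lowering.

{"method": "apply_moves", "body": {
  "commands": [
    {"x": -1.5,"y": -4,"z": -15,"wx": 0,"wy": 0,"wz": 0},
    {"x": 0,"y": 0,"z": -12,"wx": 0,"wy": 0,"wz": 0},
    {"x": 0,"y": 0,"z": -6,"wx": 0,"wy": 0,"wz": 0},
    {"x": 0,"y": 0,"z": 0,"wx": 0,"wy": 0,"wz": 0},
    {"x": 0,"y": 0,"z": 0,"wx": 0,"wy": 0,"wz": 0},
    {"x": 0,"y": 0,"z": 0,"wx": 0,"wy": 0,"wz": 0},
    {"x": 0,"y": 0,"z": 0,"wx": 0,"wy": 0,"wz": 0},
    {"x": 0,"y": 0,"z": 0,"wx": 0,"wy": 0,"wz": 0}
  ]
}}

```text
clock: 9.75
tool_pos: [0.5508, -0.2674, 0.0505]
tool_rot: [3.077, 0.631, 0.001]
wrist_force: [-0.2, -0.4, -0.7]
width: 0.11
grip_force: 30.0
```

Run:
```python
from h import *
for i in range(2):
  c=env.capture("side");s=env.read_state();print(s['clock'],s['tool_pos'],s['wrist_force'])
cv2.imwrite("pics/d.png",cv2.resize(c["frame"][140:210,300:400],None,fx=7,fy=7,interpolation=cv2.INTER_CUBIC))
W,u,v=world(c)
def rect(P): return cv2.minAreaRect((P[:,:2]*1000).astype(np.float32))
m=(np.hypot(W[:,0]-.552,W[:,1]+.268)<.075)&(W[:,2]>.027)&(W[:,2]<.033);print("top face",rect(W[m]))
m=(np.hypot(W[:,0]-.552,W[:,1]+.268)<.03)&(W[:,2]>.036)&(W[:,2]<.05);print("disc",m.sum(),rect(W[m]))
```

```text
9.8 [ 0.55077429 -0.26741123  0.0504796 ] [-0.13722465  0.02853972 -1.05699285]
9.85 [ 0.55065287 -0.26736573  0.05033171] [-0.14684421 -0.44697901 -0.97909697]
top face ((551.3917846679688, -268.2081298828125), (119.8175048828125, 75.6544418334961), 22.766719818115234)
disc 60 ((546.73779296875, -253.61830139160156), (43.71209716796875, 23.790504455566406), 18.780838012695312)
```

View pics/d.png

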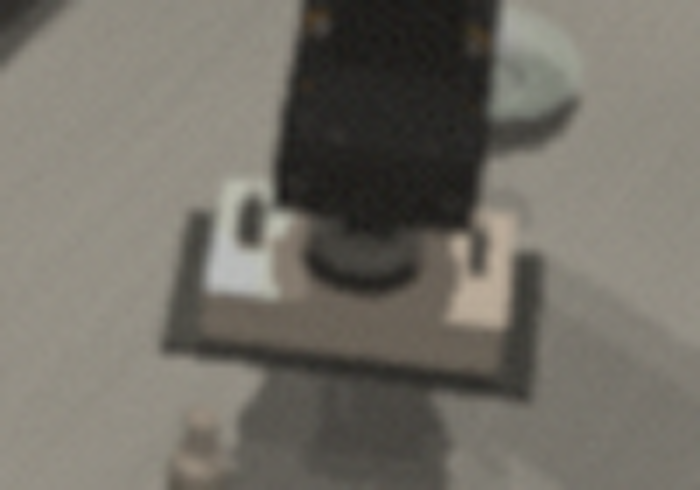

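The disc (centre about 360,250) sits right over the recess mouth between the dowels, so I'm lowering it slowly.

{"method": "apply_moves", "body": {
  "commands": [
    {"x": 0.5,"y": 0,"z": -2,"wx": 0,"wy": 0,"wz": 0},
    {"x": 0,"y": 0,"z": -2,"wx": 0,"wy": 0,"wz": 0},
    {"x": 0,"y": 0,"z": -2,"wx": 0,"wy": 0,"wz": 0},
    {"x": 0,"y": 0,"z": -2,"wx": 0,"wy": 0,"wz": 0},
    {"x": 0,"y": 0,"z": -2,"wx": 0,"wy": 0,"wz": 0},
    {"x": 0,"y": 0,"z": 0,"wx": 0,"wy": 0,"wz": 0},
    {"x": 0,"y": 0,"z": 0,"wx": 0,"wy": 0,"wz": 0}
  ]
}}

```text
clock: 10.43
tool_pos: [0.5509, -0.2676, 0.0398]
tool_rot: [3.077, 0.631, -0.0]
wrist_force: [0.3, -1.2, -2.2]
width: 0.112
grip_force: 30.0
```

{"method": "apply_moves", "body": {
  "commands": [
    {"x": 0,"y": 0,"z": -1,"wx": 0,"wy": 0,"wz": 0},
    {"x": 0,"y": 0,"z": -1,"wx": 0,"wy": 0,"wz": 0},
    {"x": 0,"y": 0,"z": -1,"wx": 0,"wy": 0,"wz": 0},
    {"x": 0,"y": 0,"z": -1,"wx": 0,"wy": 0,"wz": 0},
    {"x": 0,"y": 0,"z": 0,"wx": 0,"wy": 0,"wz": 0},
    {"x": 0,"y": 0,"z": 0,"wx": 0,"wy": 0,"wz": 0}
  ]
}}

```text
clock: 10.93
tool_pos: [0.5511, -0.2676, 0.036]
tool_rot: [3.077, 0.631, 0.001]
wrist_force: [1.7, -4.0, -0.8]
width: 0.113
grip_force: 30.0
```

{"method": "apply_moves", "body": {
  "commands": [
    {"x": 0.4,"y": -1,"z": 0,"wx": 0,"wy": 0,"wz": 0},
    {"x": 0,"y": 0,"z": -1,"wx": 0,"wy": 0,"wz": 0},
    {"x": 0,"y": 0,"z": -0.5,"wx": 0,"wy": 0,"wz": 0},
    {"x": 0,"y": 0,"z": 0,"wx": 0,"wy": 0,"wz": 0},
    {"x": 0,"y": 0,"z": 0,"wx": 0,"wy": 0,"wz": 0}
  ]
}}

```text
clock: 11.35
tool_pos: [0.5512, -0.268, 0.0346]
tool_rot: [-3.077, -0.631, 0.001]
wrist_force: [-1.7, -0.4, 4.9]
width: 0.113
grip_force: 30.0
```

{"method": "apply_moves", "body": {
  "commands": [
    {"x": 0,"y": 0,"z": 0,"wx": 0,"wy": 0,"wz": 0},
    {"x": 0,"y": 0,"z": 0,"wx": 0,"wy": 0,"wz": 0},
    {"x": 0,"y": 0,"z": 0,"wx": 0,"wy": 0,"wz": 0},
    {"x": 0,"y": 0,"z": 0,"wx": 0,"wy": 0,"wz": 0},
    {"x": 0,"y": 0,"z": 0,"wx": 0,"wy": 0,"wz": 0},
    {"x": 0,"y": 0,"z": 0,"wx": 0,"wy": 0,"wz": 0},
    {"x": 0,"y": 0,"z": 0,"wx": 0,"wy": 0,"wz": 0},
    {"x": 0,"y": 0,"z": 10,"wx": 0,"wy": 0,"wz": 0},
    {"x": 0,"y": 0,"z": 35,"wx": 0,"wy": 0,"wz": 0},
    {"x": 0,"y": 0,"z": 40,"wx": 0,"wy": 0,"wz": 0}
  ],
  "jaw": 0
}}

```text
clock: 12.18
tool_pos: [0.5492, -0.2674, 0.1181]
tool_rot: [-3.074, -0.631, 0.007]
wrist_force: [1.1, -0.4, -0.2]
width: 0.79
grip_force: 0.0
```

{"method": "apply_moves", "body": {
  "commands": [
    {"x": 0,"y": 25,"z": 30,"wx": 0,"wy": 0,"wz": -6},
    {"x": -5,"y": 30,"z": 0,"wx": 0,"wy": 0,"wz": -6},
    {"x": -6,"y": 30,"z": 0,"wx": 0,"wy": 0,"wz": -6},
    {"x": -7,"y": 30,"z": 0,"wx": 0,"wy": 0,"wz": -6},
    {"x": -7,"y": 30,"z": 0,"wx": 0,"wy": 0,"wz": -6},
    {"x": -8,"y": 30,"z": 0,"wx": 0,"wy": 0,"wz": -6},
    {"x": -8,"y": 30,"z": 0,"wx": 0,"wy": 0,"wz": -6},
    {"x": -8,"y": 30,"z": 0,"wx": 0,"wy": 0,"wz": -5},
    {"x": -8,"y": 30,"z": 0,"wx": 0,"wy": 0,"wz": 0},
    {"x": 0,"y": 7,"z": 0,"wx": 0,"wy": 0,"wz": 0}
  ]
}}

```text
clock: 13.02
tool_pos: [0.4927, 0.009, 0.1501]
tool_rot: [-3.075, 0.64, 0.001]
wrist_force: [0.2, 0.2, -0.4]
width: 0.999
grip_force: 0.0
```

Run:
```python
from h import *
s=env.read_state();print(s['clock'],s['tool_pos'],s['tool_rot'],s['width'])
c=env.capture("top");d=env.capture("side");s=env.read_state();print(s['clock'],s['tool_pos'],s['tool_rot'])
a=cv2.resize(d["frame"][140:210,300:400],None,fx=5,fy=5,interpolation=cv2.INTER_CUBIC);b=cv2.resize(c["frame"][190:260,330:400],None,fx=5,fy=5,interpolation=cv2.INTER_CUBIC);cv2.imwrite("pics/e.png",np.hstack([a[:350],b[:350,:300]]))
def rect(P): 
    (x,y),(w,h),t=cv2.minAreaRect((P[:,:2]*1000).astype(np.float32)); 
    if w<h:w,h,t=h,w,t+90
    return np.round([x,y,w,h,(t+90)%180-90],1)
for n,k in(("top",c),("side",d)):
  W,u,v=world(k);r=np.hypot(W[:,0]-.5515,W[:,1]+.268)
  for z0,z1,R in((.044,.06,.03),(.0325,.040,.024)):
    m=(r<R)&(W[:,2]>z0)&(W[:,2]<z1);print(n,z0,m.sum(),rect(W[m]),np.percentile(W[m][:,2],[5,50,95]).round(4))
  q=W[m];A=np.c_[q[:,:2]-q[:,:2].mean(0),np.ones(len(q))];print("tilt",np.linalg.lstsq(A,q[:,2],rcond=None)[0])
```

```text
13.0167 [0.49274881 0.00898276 0.15006076] [-3.07465086e+00  6.39817551e-01  6.44306718e-04] 0.9991312961425564
13.1167 [0.49405572 0.00557703 0.14996921] [-3.07519661e+00  6.41919338e-01 -6.72736386e-04]
top 0.044 27 [ 552.6 -265.2   24.1    9.6   25.3] [0.0456 0.0499 0.0531]
top 0.0325 51 [ 552.8 -265.7   38.5   38.3   -1.4] [0.0331 0.0343 0.0377]
tilt [-0.01859986  0.00698669  0.03464379]Traceback (most recent call last):
  File "<stdin>", line 12, in <module>
    return _quantile_unchecked(
        a, q, axis, out, overwrite_input, method, keepdims, weights)
    return _ureduce(a,
                    func=_quantile_ureduce_func,
    ...<5 lines>...
                    overwrite_input=overwrite_input,
                    method=method)
    r = func(a, **kwargs)
    result = _quantile(arr,
                       quantiles=q,
    ...<2 lines>...
                       out=out,
                       weights=wgt)
    slices_having_nans = np.isnan(arr[-1, ...])
                                  ~~~^^^^^^^^^
IndexError: index -1 is out of bounds for axis 0 with size 0
```

View pics/e.png

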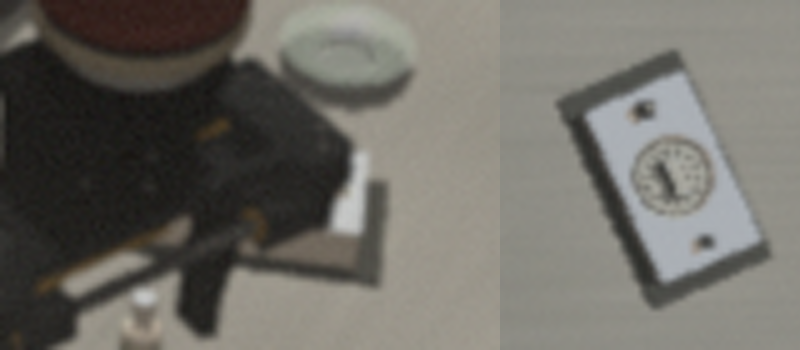

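The strainer lies flat and centred in the recess (right half, 670,175), with its top at about 34 mm as it should be. Next is the cover.

{"method": "apply_moves", "body": {
  "commands": [
    {"x": -0.8,"y": -1,"z": -30,"wx": 0,"wy": 0,"wz": 0},
    {"x": 0,"y": 0,"z": -30,"wx": 0,"wy": 0,"wz": 0},
    {"x": 0,"y": 0,"z": -20,"wx": 0,"wy": 0,"wz": 0},
    {"x": 0,"y": 0,"z": -10,"wx": 0,"wy": 0,"wz": 0},
    {"x": 0,"y": 0,"z": 0,"wx": 0,"wy": 0,"wz": 0},
    {"x": 0,"y": 0,"z": 0,"wx": 0,"wy": 0,"wz": 0},
    {"x": 0,"y": 0,"z": 0,"wx": 0,"wy": 0,"wz": 0},
    {"x": 0,"y": 0,"z": 0,"wx": 0,"wy": 0,"wz": 0},
    {"x": 0,"y": 0,"z": 0,"wx": 0,"wy": 0,"wz": 0}
  ]
}}

```text
clock: 13.87
tool_pos: [0.4944, 0.0026, 0.0606]
tool_rot: [-3.074, 0.648, -0.003]
wrist_force: [-0.6, -0.0, 0.0]
width: 0.997
grip_force: 0.0
```

{"method": "apply_moves", "body": {
  "commands": [
    {"x": -1.3,"y": 1.5,"z": -15,"wx": 0,"wy": 0,"wz": 0},
    {"x": 0,"y": 0,"z": -10,"wx": 0,"wy": 0,"wz": 0},
    {"x": 0,"y": 0,"z": -5,"wx": 0,"wy": 0,"wz": 0},
    {"x": 0,"y": 0,"z": 0,"wx": 0,"wy": 0,"wz": 0},
    {"x": 0,"y": 0,"z": 0,"wx": 0,"wy": 0,"wz": 0},
    {"x": 0,"y": 0,"z": 0,"wx": 0,"wy": 0,"wz": 0}
  ]
}}

```text
clock: 14.37
tool_pos: [0.4926, 0.0042, 0.0298]
tool_rot: [-3.074, 0.648, -0.001]
wrist_force: [-0.2, -0.4, 0.4]
width: 0.999
grip_force: 0.0
```

{"method": "apply_moves", "body": {
  "commands": [
    {"x": 0,"y": 0,"z": 0,"wx": 0,"wy": 0,"wz": 0},
    {"x": 0,"y": 0,"z": 0,"wx": 0,"wy": 0,"wz": 0},
    {"x": 0,"y": 0,"z": 0,"wx": 0,"wy": 0,"wz": 0},
    {"x": 0,"y": 0,"z": 0,"wx": 0,"wy": 0,"wz": 0},
    {"x": 0,"y": 0,"z": 0,"wx": 0,"wy": 0,"wz": 0},
    {"x": 0,"y": 0,"z": 0,"wx": 0,"wy": 0,"wz": 0},
    {"x": 0,"y": 0,"z": 0,"wx": 0,"wy": 0,"wz": 0},
    {"x": 0,"y": 0,"z": 0,"wx": 0,"wy": 0,"wz": 0},
    {"x": 0,"y": 0,"z": 0,"wx": 0,"wy": 0,"wz": 0},
    {"x": 0,"y": 0,"z": 0,"wx": 0,"wy": 0,"wz": 0}
  ],
  "jaw": 255
}}

```text
clock: 15.2
tool_pos: [0.4922, 0.0042, 0.0294]
tool_rot: [-3.074, 0.648, 0.0]
wrist_force: [-0.5, -0.4, -0.8]
width: 0.325
grip_force: 0.0
```

{"method": "apply_moves", "body": {
  "commands": [
    {"x": 0,"y": 0,"z": 0,"wx": 0,"wy": 0,"wz": 0},
    {"x": 0,"y": 0,"z": 0,"wx": 0,"wy": 0,"wz": 0},
    {"x": 0,"y": 0,"z": 0,"wx": 0,"wy": 0,"wz": 0},
    {"x": 0,"y": 0,"z": 0,"wx": 0,"wy": 0,"wz": 0},
    {"x": 0,"y": 0,"z": 0,"wx": 0,"wy": 0,"wz": 0}
  ]
}}

```text
clock: 15.62
tool_pos: [0.4922, 0.0041, 0.0294]
tool_rot: [3.074, -0.648, -0.0]
wrist_force: [0.9, 0.4, -0.4]
width: 0.177
grip_force: 30.0
```

{"method": "apply_moves", "body": {
  "commands": [
    {"x": 0,"y": 0,"z": 5,"wx": 0,"wy": 0,"wz": 0},
    {"x": 0,"y": 0,"z": 20,"wx": 0,"wy": 0,"wz": 0},
    {"x": 0,"y": 0,"z": 35,"wx": 0,"wy": 0,"wz": 0},
    {"x": 0,"y": 0,"z": 40,"wx": 0,"wy": 0,"wz": 0},
    {"x": 0,"y": 0,"z": 25,"wx": 0,"wy": 0,"wz": 0},
    {"x": 3,"y": -12,"z": 0,"wx": 0,"wy": 0,"wz": 5},
    {"x": 5,"y": -25,"z": 0,"wx": 0,"wy": 0,"wz": 6},
    {"x": 6,"y": -30,"z": 0,"wx": 0,"wy": 0,"wz": 6},
    {"x": 7,"y": -30,"z": 0,"wx": 0,"wy": 0,"wz": 6},
    {"x": 7,"y": -30,"z": 0,"wx": 0,"wy": 0,"wz": 6}
  ]
}}

```text
clock: 16.45
tool_pos: [0.5201, -0.124, 0.1547]
tool_rot: [3.138, 0.151, -0.0]
wrist_force: [0.1, -0.5, -2.1]
width: 0.179
grip_force: 30.0
```

{"method": "apply_moves", "body": {
  "commands": [
    {"x": 7,"y": -30,"z": 0,"wx": 0,"wy": 0,"wz": 6},
    {"x": 7,"y": -30,"z": 0,"wx": 0,"wy": 0,"wz": 6},
    {"x": 7,"y": -30,"z": 0,"wx": 0,"wy": 0,"wz": 5.7},
    {"x": 6,"y": -30,"z": 0,"wx": 0,"wy": 0,"wz": 0},
    {"x": 4,"y": -17,"z": 0,"wx": 0,"wy": 0,"wz": 0},
    {"x": 0,"y": -8,"z": 0,"wx": 0,"wy": 0,"wz": 0},
    {"x": 0,"y": 0,"z": 0,"wx": 0,"wy": 0,"wz": 0},
    {"x": 0,"y": 0,"z": 0,"wx": 0,"wy": 0,"wz": 0},
    {"x": 0,"y": 0,"z": 0,"wx": 0,"wy": 0,"wz": 0},
    {"x": 0,"y": 0,"z": 0,"wx": 0,"wy": 0,"wz": 0}
  ]
}}

```text
clock: 17.28
tool_pos: [0.5514, -0.2659, 0.1546]
tool_rot: [-3.078, -0.626, -0.0]
wrist_force: [0.7, -0.0, -3.2]
width: 0.183
grip_force: 30.0
```

{"method": "apply_moves", "body": {
  "commands": [
    {"x": 0,"y": -2,"z": -20,"wx": 0,"wy": 0,"wz": 0},
    {"x": 0,"y": 0,"z": -25,"wx": 0,"wy": 0,"wz": 0},
    {"x": 0,"y": 0,"z": -15,"wx": 0,"wy": 0,"wz": 0},
    {"x": 0,"y": 0,"z": 0,"wx": 0,"wy": 0,"wz": 0},
    {"x": 0,"y": 0,"z": 0,"wx": 0,"wy": 0,"wz": 0},
    {"x": 0,"y": 0,"z": 0,"wx": 0,"wy": 0,"wz": 0},
    {"x": 0,"y": 0,"z": 0,"wx": 0,"wy": 0,"wz": 0}
  ]
}}

```text
clock: 17.87
tool_pos: [0.5523, -0.2698, 0.0962]
tool_rot: [3.078, 0.624, 0.003]
wrist_force: [0.3, 0.4, -2.0]
width: 0.178
grip_force: 30.0
```

Run:
```python
from h import *
def rect(P): 
    (x,y),(w,h),t=cv2.minAreaRect((P[:,:2]*1000).astype(np.float32)); 
    if w<h:w,h,t=h,w,t+90
    return np.round([x,y,w,h,(t+90)%180-90],1)
for n in("side","top"):
  c=env.capture(n);s=env.read_state();print(s['tool_pos'],s['wrist_force'])
  if n=="side": cv2.imwrite("pics/f.png",cv2.resize(c["frame"][120:220,290:410],None,fx=6,fy=6,interpolation=cv2.INTER_CUBIC))
  W,u,v=world(c);r=np.hypot(W[:,0]-.5515,W[:,1]+.268)
  m=(r<.08)&(W[:,2]>.070)&(W[:,2]<.080);print(n,m.sum(),rect(W[m]),W[m][:,2].mean())
  for t in("large_hole","small_hole","thick_dowel","thin_dowel","cover"): print(t,[(np.round(q["point"],4).tolist(),round(q["p"],2)) for q in env.mark_of(c,t)][:2])
```

```text
[ 0.55213107 -0.26991895  0.09599469] [ 0.01075532  0.07432879 -2.44059838]
side 379 [ 552.4 -267.6  119.9   75.6   22.8] 0.0771706411050555
large_hole [([0.5933, -0.2486, 0.0669], 0.76)]
small_hole []
thick_dowel [([0.5982, -0.2537, 0.0259], 0.85)]
thin_dowel [([0.5095, -0.2851, 0.029], 0.62)]
cover [([0.5602, -0.2662, 0.0701], 0.78), ([0.722, 0.1415, -0.0001], 0.22)]
[ 0.55130684 -0.26989013  0.09468564] [ 0.87772065  0.86542621 -2.50730284]
top 228 [ 553.9 -266.4  119.8   70.1   23. ] 0.07541108779940446
large_hole [([0.5978, -0.249, 0.0675], 0.73)]
small_hole [([0.5148, -0.2837, 0.0621], 0.5)]
thick_dowel [([0.5949, -0.2563, 0.0302], 0.69)]
thin_dowel [([0.5118, -0.2859, 0.0293], 0.69)]
cover [([0.553, -0.2676, 0.062], 0.47)]
```

View pics/f.png

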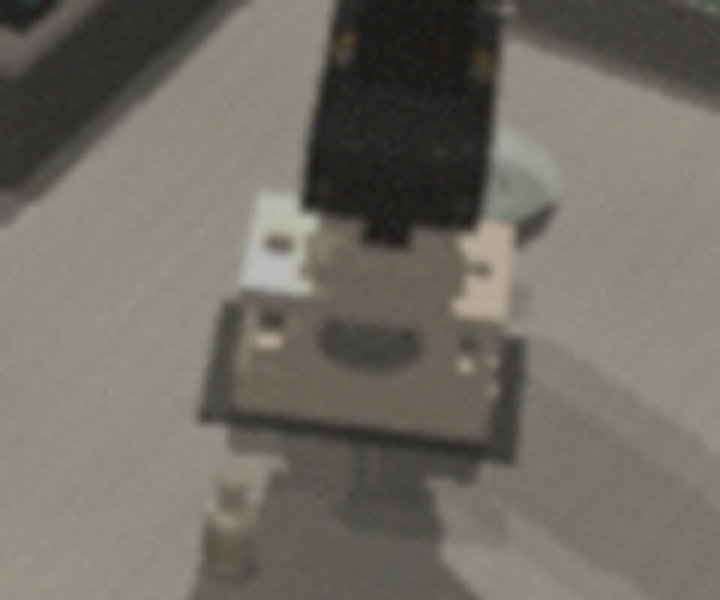

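The held cover is at the same yaw as the base. Both cameras put it about 0.8 mm too far in x and 0.5 mm too far in y, so I'm correcting that and lowering.

{"method": "apply_moves", "body": {
  "commands": [
    {"x": -0.8,"y": -0.5,"z": -4,"wx": 0,"wy": 0,"wz": 0},
    {"x": 0,"y": 0,"z": -4,"wx": 0,"wy": 0,"wz": 0},
    {"x": 0,"y": 0,"z": -4,"wx": 0,"wy": 0,"wz": 0},
    {"x": 0,"y": 0,"z": -3,"wx": 0,"wy": 0,"wz": 0},
    {"x": 0,"y": 0,"z": -3,"wx": 0,"wy": 0,"wz": 0},
    {"x": 0,"y": 0,"z": 0,"wx": 0,"wy": 0,"wz": 0},
    {"x": 0,"y": 0,"z": 0,"wx": 0,"wy": 0,"wz": 0},
    {"x": 0,"y": 0,"z": 0,"wx": 0,"wy": 0,"wz": 0}
  ]
}}

```text
clock: 19.13
tool_pos: [0.5505, -0.2704, 0.0765]
tool_rot: [3.079, 0.623, 0.0]
wrist_force: [0.4, -0.4, -2.6]
width: 0.183
grip_force: 30.0
```

Its underside is at about 47 mm with no contact force, so the dowel tips are in the holes. I'm continuing down.

{"method": "apply_moves", "body": {
  "commands": [
    {"x": 0,"y": 0,"z": -2,"wx": 0,"wy": 0,"wz": 0},
    {"x": 0,"y": 0,"z": -2,"wx": 0,"wy": 0,"wz": 0},
    {"x": 0,"y": 0,"z": -2,"wx": 0,"wy": 0,"wz": 0},
    {"x": 0,"y": 0,"z": -2,"wx": 0,"wy": 0,"wz": 0},
    {"x": 0,"y": 0,"z": 0,"wx": 0,"wy": 0,"wz": 0},
    {"x": 0,"y": 0,"z": 0,"wx": 0,"wy": 0,"wz": 0}
  ]
}}

```text
clock: 19.63
tool_pos: [0.5503, -0.2702, 0.0682]
tool_rot: [-3.079, -0.623, 0.001]
wrist_force: [0.5, -0.2, -2.8]
width: 0.18
grip_force: 30.0
```

{"method": "apply_moves", "body": {
  "commands": [
    {"x": 0,"y": 0,"z": -1.5,"wx": 0,"wy": 0,"wz": 0},
    {"x": 0,"y": 0,"z": -1.5,"wx": 0,"wy": 0,"wz": 0},
    {"x": 0,"y": 0,"z": -1.5,"wx": 0,"wy": 0,"wz": 0},
    {"x": 0,"y": 0,"z": -1,"wx": 0,"wy": 0,"wz": 0},
    {"x": 0,"y": 0,"z": 0,"wx": 0,"wy": 0,"wz": 0},
    {"x": 0,"y": 0,"z": 0,"wx": 0,"wy": 0,"wz": 0}
  ]
}}

```text
clock: 20.13
tool_pos: [0.5504, -0.2704, 0.0633]
tool_rot: [3.079, 0.623, 0.0]
wrist_force: [-1.1, -0.4, 2.6]
width: 0.179
grip_force: 30.0
```

Contact with the sprung strainer is at the expected height. Now I'm pressing.

{"method": "apply_moves", "body": {
  "commands": [
    {"x": 0,"y": 0,"z": -1,"wx": 0,"wy": 0,"wz": 0},
    {"x": 0,"y": 0,"z": -1,"wx": 0,"wy": 0,"wz": 0},
    {"x": 0,"y": 0,"z": -1,"wx": 0,"wy": 0,"wz": 0},
    {"x": 0,"y": 0,"z": -0.5,"wx": 0,"wy": 0,"wz": 0},
    {"x": 0,"y": 0,"z": 0,"wx": 0,"wy": 0,"wz": 0},
    {"x": 0,"y": 0,"z": 0,"wx": 0,"wy": 0,"wz": 0}
  ]
}}

```text
clock: 20.63
tool_pos: [0.5505, -0.2704, 0.0599]
tool_rot: [3.079, 0.623, 0.0]
wrist_force: [-2.5, 1.0, 6.8]
width: 0.181
grip_force: 30.0
```

{"method": "apply_moves", "body": {
  "commands": [
    {"x": 0,"y": 0,"z": -0.5,"wx": 0,"wy": 0,"wz": 0},
    {"x": 0,"y": 0,"z": -0.5,"wx": 0,"wy": 0,"wz": 0},
    {"x": 0,"y": 0,"z": 0,"wx": 0,"wy": 0,"wz": 0},
    {"x": 0,"y": 0,"z": 0,"wx": 0,"wy": 0,"wz": 0}
  ]
}}

```text
clock: 20.97
tool_pos: [0.5505, -0.2703, 0.0595]
tool_rot: [3.079, 0.623, 0.0]
wrist_force: [-6.2, 2.7, 12.0]
width: 0.183
grip_force: 30.0
```

{"method": "apply_moves", "body": {
  "commands": [
    {"x": -0.5,"y": 0.2,"z": -0.5,"wx": 0,"wy": 0,"wz": 0},
    {"x": 0,"y": 0,"z": -0.5,"wx": 0,"wy": 0,"wz": 0},
    {"x": 0,"y": 0,"z": 0,"wx": 0,"wy": 0,"wz": 0},
    {"x": 0,"y": 0,"z": 0,"wx": 0,"wy": 0,"wz": 0},
    {"x": 0,"y": 0,"z": 0,"wx": 0,"wy": 0,"wz": 0}
  ]
}}

```text
clock: 21.38
tool_pos: [0.5505, -0.2703, 0.0594]
tool_rot: [3.078, 0.623, 0.002]
wrist_force: [-6.8, 2.6, 17.2]
width: 0.181
grip_force: 30.0
```

Run:
```python
from h import *
for n in("side","top"):
  c=env.capture(n);s=env.read_state();print(s['tool_pos'],s['wrist_force'],s['torque'])
  if n=="side": cv2.imwrite("pics/g.png",cv2.resize(c["frame"][120:220,290:410],None,fx=6,fy=6,interpolation=cv2.INTER_CUBIC))
  W,u,v=world(c);r=np.hypot(W[:,0]-.5515,W[:,1]+.268)
  m=(r<.08)&(W[:,2]>.036)&(W[:,2]<.048);q=W[m];A=np.c_[q[:,:2]-[.5515,-.268],np.ones(len(q))];k=np.linalg.lstsq(A,q[:,2],rcond=None)[0]
  e=q[:,2]-A@k;g=abs(e)<.003;print(n,m.sum(),np.linalg.lstsq(A[g],q[g,2],rcond=None)[0].round(4))
```

```text
[ 0.55048551 -0.27031205  0.0593951 ] [-7.48209401  3.4007535  18.4156606 ] [0.72502623 1.65588071 0.06952957]
side 455 [0.0034 0.004  0.0424]
[ 0.55050477 -0.27033094  0.05942169] [-6.52104668  3.90758677 17.45546098] [0.75612559 1.61345497 0.03653915]
top 215 [-0.0148  0.0048  0.0408]
```

View pics/g.png

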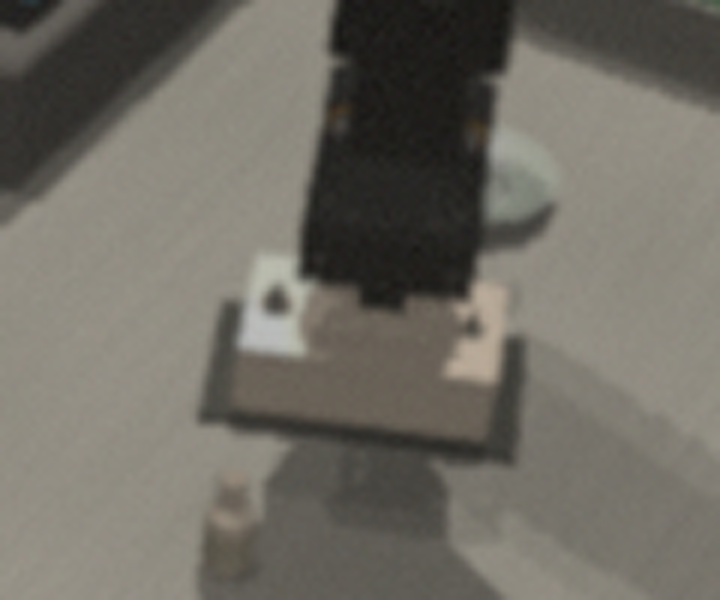

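The press is shut: the cover's flange is level at about 42 mm with both dowels through (crop g 277,300 and 473,325). I'll add a little more push for margin and check that it holds steady.

{"method": "apply_moves", "body": {
  "commands": [
    {"x": -0.5,"y": 0.2,"z": -0.6,"wx": 0,"wy": 0,"wz": 0},
    {"x": 0,"y": 0,"z": -0.4,"wx": 0,"wy": 0,"wz": 0},
    {"x": 0,"y": 0,"z": 0,"wx": 0,"wy": 0,"wz": 0},
    {"x": 0,"y": 0,"z": 0,"wx": 0,"wy": 0,"wz": 0},
    {"x": 0,"y": 0,"z": 0,"wx": 0,"wy": 0,"wz": 0},
    {"x": 0,"y": 0,"z": 0,"wx": 0,"wy": 0,"wz": 0},
    {"x": 0,"y": 0,"z": 0,"wx": 0,"wy": 0,"wz": 0},
    {"x": 0,"y": 0,"z": 0,"wx": 0,"wy": 0,"wz": 0}
  ]
}}

```text
clock: 22.15
tool_pos: [0.5505, -0.2704, 0.0594]
tool_rot: [3.077, 0.623, 0.003]
wrist_force: [-9.0, 3.9, 24.5]
width: 0.178
grip_force: 30.0
```

```bash
python3 -c "
from rig import env
print(env.job_done())"
```

```text
the job is handed in; nothing more can be done
None
```

I handed the job in at about 22 s, but no verdict came back: the strainer lies flat in the recess, and the cover is over both dowels and held shut, level on the base, with about 24 N of push.

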